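# Fit the drill-jig plate on its dowels and fasten its captive knob

## Robot

A 6-joint arm with a two-finger parallel gripper is mounted at the origin on a cart in front of the work surface, level with it; the furniture and walls round the work are solid. World frame = base frame: x ahead of the robot, y to its left, z up, the work surface at z = 0. Lengths are in m, angles in degrees, forces in N, time in s.
With the tool pointing down it reaches from about 0.325 to 0.775 m from the base axis. Payload 5.5 kg.
Tool frame: the origin (TCP) lies at the centre of the arm's flange, where the gripper is bolted on; the fingertips stand 182 mm ahead of it and the grasp point (between the pads) lies 163 mm ahead of it; z points along the fingers, y is the line along which they close (so a half turn about z gives the same grasp; the last joint's range is limited). The gripper opens to 88 mm and grips with 3 to 60 N. Pads are 20 mm wide; open, the fingers measure 115 mm over their backs; the gripper's body (75 mm by 178 mm) begins 61 mm behind the grasp point.
Start: joints at [69.861, 5.22, 70.514, -0, 104.267, -3.249], TCP at [0.174, 0.574, 0.405] pointing down, gripper open.
Joint ranges: [-164.24, 164.24], [-49.07, 125.15], [9.68, 141.18], [-86.29, 266.29], [3.28, 154.24], [-151.56, 151.56]. Speed limits (degrees/s): [147.25, 147.25, 172.46, 180, 180, 180].

## Interface

Orientations are given as [roll, pitch, yaw] about the fixed x, y, z axes, in that order (R = Rz(yaw) Ry(pitch) Rx(roll)).
In Python, from station import r gives the robot as it stands. The module is installed in compiled form; this text tells all that it offers. Calls block until the motion is done:
- r.reach(position, orientation): joint-space move of the TCP to a pose.
- r.servo_line(position, rotation=None, speed=0.15): straight line of the TCP; rotation=None keeps the orientation; speed is the mean speed in m/s.
- r.move_joints(angles): joint-space move.
- r.let_go() and r.grab(squeeze=None): open the fingers fully, or close them until they stop; squeeze is the grip in N (None keeps the last).
- r.wait(seconds).
- r.inverse_kinematics(position, orientation): joint angles nearest the present ones, or None.
- r.sense(): the state.
- r.snapshot(name): name is "scene" or "top" or "wrist"; returns a dict with "frame" (400x640x3 uint8, red, green, blue), "fx", "fy", "cx", "cy" (pixels), "R" (3x3) and "t" (3): a world point X has camera coordinates R X + t. Camera axes: x right, y down, z forward; pixel columns grow to the right and rows downward; lengths in m; the calibration is good to about 2 mm. A picture is of the moment at which its call begins. There is no depth.
A pose or a line that the arm cannot do raises r.IKError and nothing moves.
- r.hand_in(): hands the job in; it is judged then, once.
The state is a dict: "clock": time; "joints": joint angles; "joint_vel": joint speeds; "joint_torque": joint torques, N m; "tcp_pos": TCP position; "orientation": TCP orientation; "contact_force": force on the tool from outside, world axes, zero at the start; "torque": the same for the moment, N m; "opening": finger opening in m; "gripper_force": force on a finger pad.
Only numpy, scipy, OpenCV 4.12 (cv2) and the standard library are available. Lean on these libraries where they do the work, as an engineer would, in place of code of your own. Each camera call takes 0.05 s, during which the arm holds its last target. There are 200 camera calls.

## Task

Put the loose drill-jig plate on the jig base so that both dowel pins enter their holes and it sits flat. Then line the plate's captive wing knob up with the plate, push it fully in against its spring and, keeping it in, turn it clockwise to its stop, so that it stays in and fastens the plate when let go. You may push the bushing and the collet by the plate aside, but leave the bearing and the black nut beside the base where they are.

Things in the scene. Friction and masses are not known exactly. Their poses are not given: they have to be found in the camera images.
- plate_center (a point): centre of the loose aluminium drill-jig plate (0.35 kg), half-way up; 150 x 56 x 12 mm, x axis along its length, z up. Two 12 mm through holes at x = -60 and +60 mm on its centre line; raised steel bushes 3 mm high at x = -36 and +36 mm. The wing knob stands in its middle. It lies flat on the cart, can be gripped across its 56 mm width, and fits either way round.
- plate_under (a point): centre of the plate's underside, 6 mm below plate_center, same axes. A cross-head (22 x 5 x 4 mm, parallel to the wing) at the foot of the knob's stem is hidden in the plate while the knob is out and comes out here when it is pushed.
- knob_wing (a point): centre of the knob's wing: a dark steel bar 32 mm long (x axis), 9 mm thick, 15 mm high, on a round disc 38 mm across and 5 mm thick. Knob out, this point is 37 mm, the wing's top 44.5 mm and the disc's upper face 30 mm above the plate's underside; fully in, all 12 mm lower. Grip the wing, or straddle it with the fingertips and press on the disc.
- knob_push (a joint): how far the knob is pushed in, m: 0 out, 0.012 fully in. A spring pushes it out with 3 N at 0 and 7 N fully in. With the plate seated it goes in only while the wing lies along the plate (in line with the base's slot), within about 0.12 rad; fastened and let go it springs back to about 0.0095 and is held there.
- knob_turn (a joint): angle of the knob in the plate, rad, growing clockwise seen from above: 0 with the wing along the plate's length (in line with the slot), stops at -0.7 and 1.35. Friction (0.02 N m) keeps it where it is left. Past about 0.5 rad while fully in, it is caught under the catch plate. The wing's yaw is the plate's yaw minus this angle.
- base_seat (a point): centre of the flat top (seat) of the fixed jig base, 40 mm above the cart; x along its length, z up. Seat 150 x 44 mm, foot 176 x 60 x 8 mm. Two upright dowel pins, 10 mm across with tapered tips, 14 mm high, at x = -60 and +60 mm. In the middle a slot 28 x 10 mm along x goes through the 5 mm catch plate into a hollow 27 mm deep.
- bushing_center (a point): centre of a loose dark steel bushing, 37 mm in diameter, 42 mm high, standing upright; it or the collet stands close beside the plate
- collet_center (a point): centre of a loose plain steel collet, 39 mm in diameter, 46 mm high, standing upright; it or the bushing stands close beside the plate
- bearing_center (a point): centre of a loose ball bearing lying flat near the base, 42 mm in diameter, 12 mm high; leave it where it is
- nut_black_center (a point): centre of a loose black hexagon nut lying flat near the base, 33 x 38 x 20 mm; leave it where it is
Things that resemble listed ones, but are neither listed nor needed, are in the scene too. Leave any blue look-alike of the part that bears plate_center alone.

How it is judged:
By the outcome, as a careful person would: the job done as asked, in the order asked, and still so for the second after the job is handed in, with the robot touching nothing.
It also fails if it takes over 59 s, if anything falls off the work surface, if the arm or the gripper's body presses on something with over 40 N, if the wrist force passes 120 N, or if a joint passes its speed limit or range.

## Working session

There is one attempt and no reset: what is moved stays moved. The work goes in short steps, each a Python script; the robot and the scene stay as the last script left them, time stands still between calls to the robot, and variables do not carry over. Pictures are saved under pics/ and viewed, at most 10 in all, crops included, and the job is handed in when it is done.

```bash
mkdir -p pics
cat > h.py <<'E'
from station import r
import numpy as np, cv2
def snap(n,f=None):
    s=r.snapshot(n)
    if f: cv2.imwrite('pics/'+f,cv2.cvtColor(s['frame'],cv2.COLOR_RGB2BGR)); np.savez('pics/'+f+'.npz',**s)
    return s
def ray(s,u,v,z):
    d=np.array([(u-s['cx'])/s['fx'],(v-s['cy'])/s['fy'],1.]); R=np.array(s['R']);t=np.array(s['t'])
    c=-R.T@t; d=R.T@d; return c+d*(z-c[2])/d[2]
def proj(s,X):
    p=np.array(s['R'])@np.array(X)+np.array(s['t']); return p[0]/p[2]*s['fx']+s['cx'],p[1]/p[2]*s['fy']+s['cy']
E
python3 - <<'E'
from h import *
a=snap('scene','scene.png');b=snap('top','top.png')
for s in(a,b): print(s['fx'],-np.array(s['R']).T@s['t'],np.round(s['R'],2).tolist())
s=r.sense();print(s['clock'],s['orientation'],s['tcp_pos'],s['opening'])
E
```

```text
394.60286644054327 [ 0.1325948  -0.51743291  0.79684548] [[0.83, -0.55, 0.01], [-0.42, -0.63, -0.65], [0.37, 0.54, -0.76]]
488.7115357603617 [0.30752416 0.01614897 1.17149973] [[-0.02, -1.0, 0.02], [-0.99, 0.02, -0.15], [0.15, -0.02, -0.99]]
0.1 [-1.79906004e+02 -4.46010279e-03  1.63109660e+02] [0.17435789 0.57415532 0.40366164] 0.08757480279906346
```

View pics/top.png

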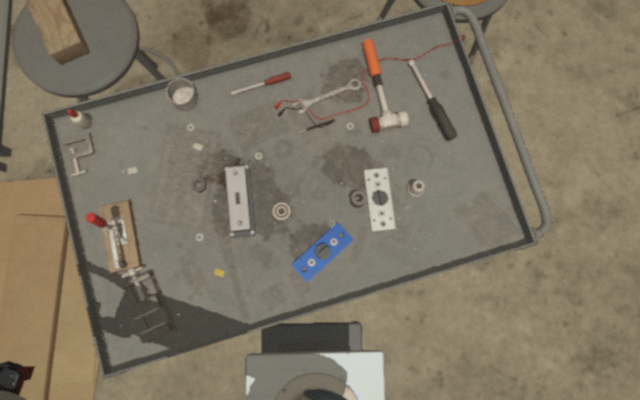

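View pics/scene.png

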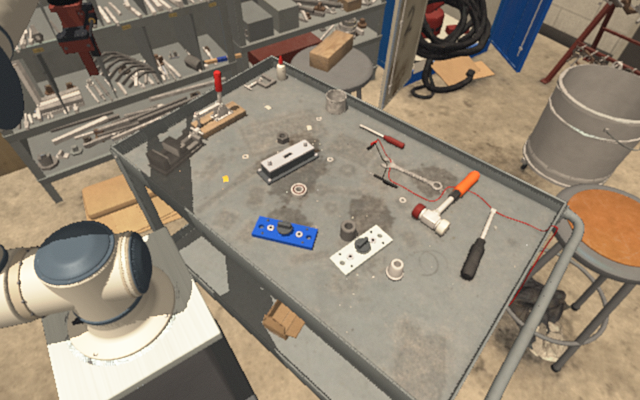

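The top view shows two plate candidates: a light aluminium one at (380,198) and a blue one at (323,252). I choose the aluminium one. The base is at (238,200), with pins at (236,170) and (240,232). The nut is the dark one at (200,185), the bearing is at (281,211), the bushing at (357,198) is tight beside the plate, and the collet is at (416,187). Next I'll take coarse positions and a close crop from the wrist camera.

Run:
```python
from h import *
s=dict(np.load('pics/top.png.npz'))
for n,u,v,z in[('plate',380,198,.012),('base',238,200,.04),('bush',357,198,.03),('collet',416,187,.04),('nut',200,185,.02),('bearing',281,211,.012),('blue',323,252,.012)]:print(n,ray(s,u,v,z).round(3))
p=ray(s,380,198,.012)
q=r.sense()
r.reach([p[0]-0.02,p[1]+.02,.42],[180,0,90])
w=snap('wrist','w1.png')
print(r.sense()['clock'],r.sense()['joints'],-np.array(w['R']).T@w['t'],np.round(w['R'],2).tolist())
```

```text
plate [ 0.508 -0.167  0.012]
base [0.505 0.171 0.04 ]
bush [ 0.506 -0.11   0.03 ]
collet [ 0.528 -0.249  0.04 ]
nut [0.547 0.264 0.02 ]
bearing [0.481 0.072 0.012]
blue [ 0.381 -0.026  0.012]
2.925 [-2.05360773e+01 -8.47120245e+00  8.23926449e+01  7.77897750e-03
  1.06082038e+02 -2.06047471e+01] [ 0.48774987 -0.06519136  0.39999045] [[1.0, 0.0, -0.0], [0.0, -0.96, 0.29], [-0.0, -0.29, -0.96]]
```

View pics/w1.png

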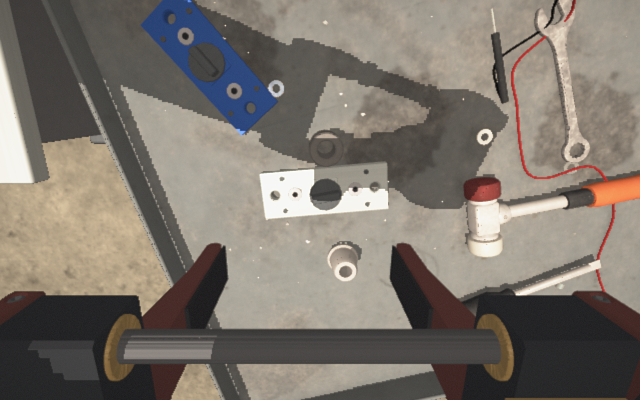

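The wrist view confirms a bare-aluminium plate at (325,192) with a knob, and outer holes at (275,195) and (375,187). The bushing at (325,147) stands against its +y edge and the collet is at (343,262). The plate's corners are near (261,173), (387,163), (388,207) and (266,218). I'll enlarge a crop to read the wing.

Run:
```python
from h import *
s=dict(np.load('pics/w1.png.npz'))
f=cv2.cvtColor(s['frame'],cv2.COLOR_RGB2BGR)[115:235,240:400]
g=(255*(f/255.)**.5).astype(np.uint8)
cv2.imwrite('pics/c1.png',cv2.resize(g,(800,600),interpolation=cv2.INTER_CUBIC))
for n,u,v,z in[('c',261,173,.012),('c',387,163,.012),('c',388,207,.012),('c',266,218,.012),('bushtop',325,145,.042),('collettop',345,270,.046)]:print(n,ray(s,u,v,z).round(4))
```

```text
c [ 0.4318 -0.1431  0.012 ]
c [ 0.5797 -0.131   0.012 ]
c [ 0.5847 -0.1849  0.012 ]
c [ 0.4356 -0.1992  0.012 ]
bushtop [ 0.5054 -0.1068  0.042 ]
collettop [ 0.5311 -0.2523  0.046 ]
```

View pics/c1.png

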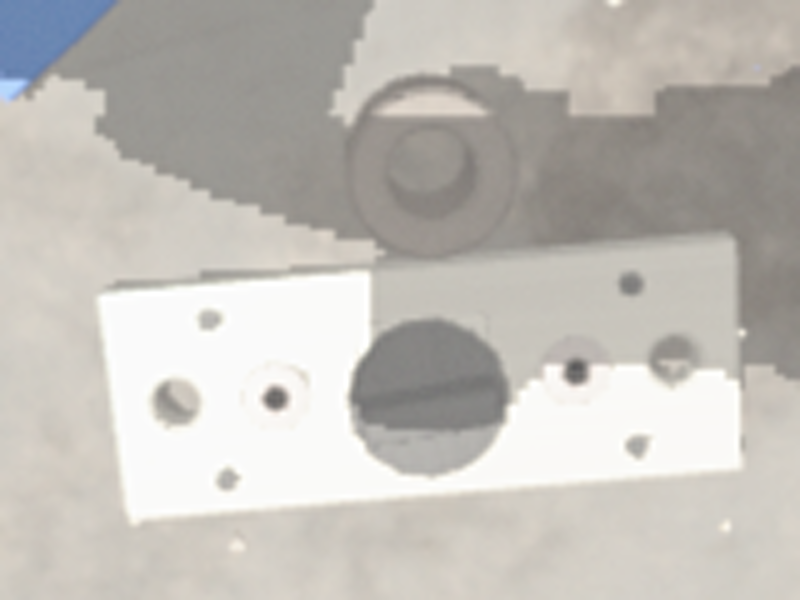

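The crop shows the wing near-parallel to the plate, turned a few degrees more. Pixel geometry gives the plate centre at about (0.508,-0.165) with yaw about 5°, and the corner spacing of 149 x 56 mm matches. I'll lift the bushing aside first, then grip the plate.

Run:
```python
from h import *
b=[.5055,-.108]; o=[180,0,95]
r.reach([*b,.28],o); r.servo_line([*b,.196],speed=.12); r.grab(15)
print(r.sense()['opening'],r.sense()['gripper_force'])
r.servo_line([b[0],b[1],.215]); r.servo_line([.56,-.03,.215]); r.servo_line([.56,-.03,.197],speed=.08); r.let_go()
r.servo_line([.56,-.03,.30],speed=.25)
r.reach([.505,-.165,.36],[180,0,185])
w=snap('wrist','w2.png')
s=r.sense();print(s['clock'],s['joints'].round(1) if hasattr(s['joints'],'round') else s['joints'])
```

```text
0.03627222499102718 15.000109413631435
9.8333 [ -21.7   -5.6   85.9    0.    99.8 -116.7]
```

View pics/w2.png

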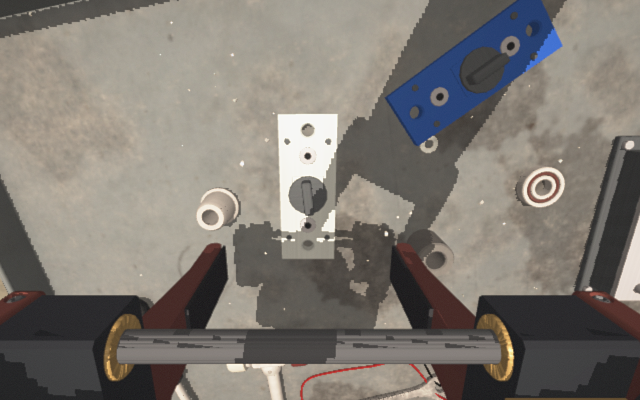

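The plate now runs vertically. Its corners are (278,114), (337,114), (333,259) and (283,259), its holes are (308,130) and (308,245), and the wing is nearly along it. The bushing has been moved to (435,252) and the collet at (215,210) clears the fingers. Next I compute the plate pose from this view and grip.

Run:
```python
from h import *
s=dict(np.load('pics/w2.png.npz'))
c=np.array([ray(s,u,v,.012) for u,v in[(278,113.5),(337.5,113.5),(333.5,259),(282.5,259)]])
h1,h2=ray(s,307.7,130,.012),ray(s,307.8,245,.012)
print(c.round(4),h1,h2,np.linalg.norm(h1-h2))
d=h2-h1; yaw=np.degrees(np.arctan2(d[1],d[0])); d2=(c[2]+c[3]-c[0]-c[1])
yaw2=np.degrees(np.arctan2(d2[1],d2[0])); ctr=c.mean(0); print(yaw,yaw2,ctr,(h1+h2)/2)
m=(ctr+(h1+h2)/2)/2; o=[180,0,180+(yaw+yaw2)/2]
r.reach([m[0],m[1],.27],o); r.servo_line([m[0],m[1],.1855],speed=.12)
r.grab(35)
q=r.sense();print('grip',q['opening'],q['gripper_force'],q['tcp_pos'],q['orientation'],q['contact_force'])
r.servo_line([m[0],m[1],.30],speed=.15)
q=r.sense();print(q['opening'],q['contact_force'],q['clock'])
np.save('grip.npy',[m[0],m[1],o[2]])
snap('wrist','w3.png')
```

```text
[[ 0.4344 -0.1992  0.012 ]
 [ 0.4295 -0.1431  0.012 ]
 [ 0.5801 -0.1305  0.012 ]
 [ 0.5849 -0.1853  0.012 ]] [ 0.44713967 -0.16988443  0.012     ] [ 0.56620927 -0.15951233  0.012     ] 0.11952049503673141
4.9784439342019375 5.032110436023912 [ 0.50722026 -0.16451641  0.012     ] [ 0.50667447 -0.16469838  0.012     ]
grip 0.05546295187931291 35.000261664390564 [ 0.50700959 -0.16468799  0.1857262 ] [-1.79977200e+02  1.45007270e-02 -1.74994203e+02] [-0.3384357  -0.5795426   0.76359186]
0.055509558223715505 [ 0.03806244  0.63295867 -3.82000093] 12.65
```

View pics/w3.png

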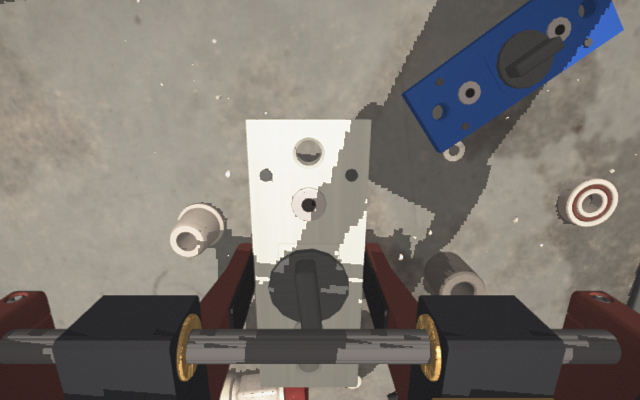

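The plate is held level: near hole at (309,152), bush at (308,205), wing slightly rotated. Next I compute the hole's place in the tool frame and view the base from the same camera.

```bash
cat >> h.py <<'E'
from scipy.spatial.transform import Rotation as Rot
def totool(P,q):
    R=Rot.from_euler('xyz',q['orientation'],degrees=True); return R.inv().apply(np.array(P)-q['tcp_pos'])
E
python3 - <<'E'
from h import *
w=dict(np.load('pics/w3.png.npz')); q=r.sense()
zt=q['tcp_pos'][2]-.1857+.012
h=ray(w,309,152,zt);b=ray(w,308.5,205,zt+.003)
print('hole tool',totool(h,q),'bush',totool(b,q),'edge',[totool(ray(w,u,v,zt),q) for u,v in[(246,121),(371,121)]])
r.reach([.64,.175,.40],[180,0,185])
snap('wrist','w4.png');q=r.sense();print(q['clock'],q['tcp_pos'],q['orientation'])
E
```

```text
hole tool [0.06020529 0.000566   0.17386328] bush [0.0356369  0.00033282 0.17079696] edge [array([ 0.07405191, -0.02767682,  0.1738611 ]), array([0.0740365 , 0.02836391, 0.17393918])]
14.1583 [0.6401477  0.1734693  0.39958781] [-1.79964238e+02 -4.06223694e-02 -1.75113133e+02]
```

View pics/w4.png

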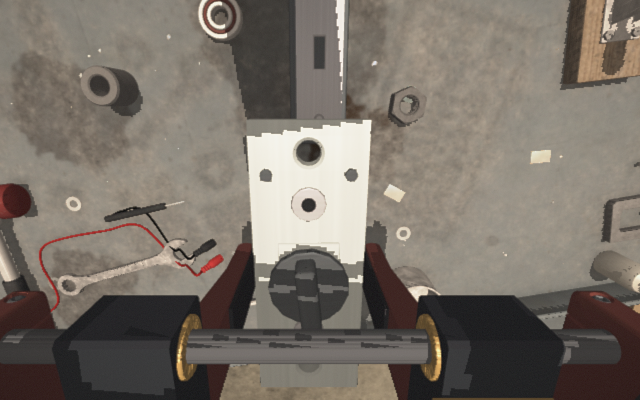

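This view shows the slot at (320,52) and the nut at (407,104), but the held plate hides the base ends. I'll turn the wrist 90° so the base lies across the free part of the image.

Run:
```python
from h import *
r.reach([.505,.045,.42],[180,0,95])
snap('wrist','w5.png');q=r.sense();print(q['clock'],q['tcp_pos'],q['orientation'])
f=cv2.imread('pics/w5.png')[0:150,200:430]
cv2.imwrite('pics/c5.png',cv2.resize((255*(f/255.)**.6).astype(np.uint8),(800,522),interpolation=cv2.INTER_CUBIC))
```

```text
15.45 [0.50519965 0.04493781 0.41991487] [-1.79999935e+02 -2.92611230e-03  9.50487530e+01]
```

View pics/c5.png

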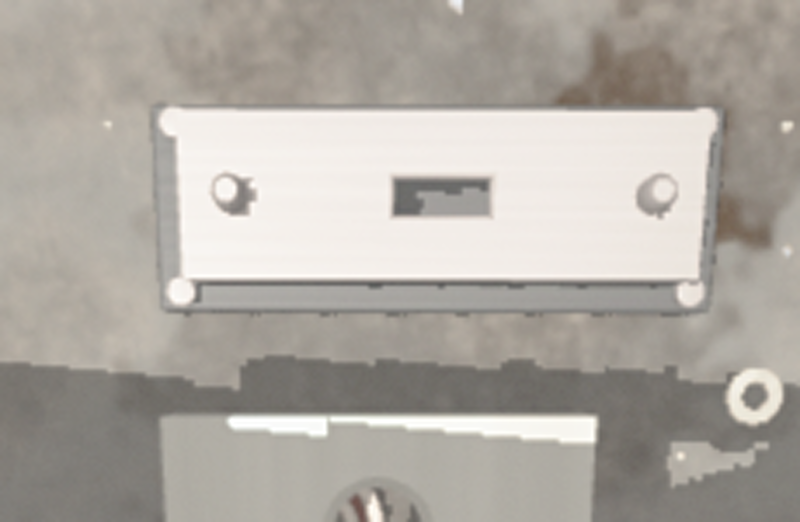

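The crop (3.48x, origin (200,0)) shows pin tips at about (225,189) and (664,188), and slot corners (391,176), (493,176), (492,216) and (390,217). I'll convert these.

Run:
```python
from h import *
w=dict(np.load('pics/w5.png.npz')); k=800/230
P=lambda u,v,z: ray(w,200+u/k-.36,v/k-.36,z)
a,b=P(225,189,.054),P(664,188,.054)
c=np.array([P(u,v,.04) for u,v in[(391,176),(493,176),(492.5,216.5),(391,217)]])
print(a,b,np.linalg.norm(a-b),(a+b)/2,np.degrees(np.arctan2(*(b-a)[[1,0]])))
print(c.mean(0),np.linalg.norm(c[1]-c[0]),np.linalg.norm(c[2]-c[1]))
t=dict(np.load('pics/top.png.npz'))
for X in(a,b,c.mean(0)):print('top px',proj(t,X))
```

```text
[0.45187093 0.16750634 0.054     ] [0.57152011 0.17828185 0.054     ] 0.1201334163178414 [0.51169552 0.1728941  0.054     ] 5.146126295292801
[0.51174407 0.17266032 0.04      ] 0.02895849112404812 0.010613988451313068
top px (np.float64(238.64503866220792), np.float64(221.8110489889107))
top px (np.float64(233.99569179714427), np.float64(171.02927354761667))
top px (np.float64(237.24258868316986), np.float64(197.2573510611254))
```

Pin spacing measures 120.1 mm and the pins and slot agree, so the base is at (0.5117,0.1728) with yaw 5.1°. I'll bring the plate over and lower it with a force check.

Run:
```python
from h import *
x,y=.5117,.1728
r.reach([x,y,.29],[180,0,185.1])
r.servo_line([x,y,.247],speed=.1)
q=r.sense();f0=np.array(q['contact_force']);print(q['tcp_pos'],f0)
for z in np.arange(.243,.2245,-.0025):
    r.servo_line([x,y,z],speed=.04); q=r.sense(); f=np.array(q['contact_force'])-f0
    print(round(z,4),q['tcp_pos'].round(4),f.round(1),np.array(q['torque']).round(2))
    if f[2]>15: break
snap('wrist','w6.png');print(r.sense()['clock'])
```

```text
[0.51177653 0.17268426 0.2470839 ] [-0.01069032 -0.12970429 -3.58169514]
0.243 [0.5118 0.1728 0.2433] [-0.8  0.4  0.7] [ 0.04 -0.04  0.01]
0.2405 [0.5117 0.1728 0.2404] [0.9 0.4 0.9] [ 0.08 -0.01  0.  ]
0.238 [0.5116 0.1728 0.2377] [-0.   0.1  0. ] [ 0.07 -0.03  0.04]
0.2355 [0.5116 0.1728 0.2352] [-1.1 -0.5  0.8] [ 0.09 -0.04 -0.01]
0.233 [0.5116 0.1728 0.2327] [-0.6  1.   0.5] [ 0.05 -0.    0.03]
0.2305 [0.5116 0.1728 0.2302] [-0.6  0.9  1.1] [0.04 0.04 0.01]
0.228 [0.5116 0.1728 0.2277] [-0.   0.2 -0.1] [ 0.05 -0.02  0.01]
0.2255 [0.5118 0.1729 0.2258] [1.3 1.2 1.7] [ 0.06 -0.15  0.04]
19.2917
```

View pics/w6.png

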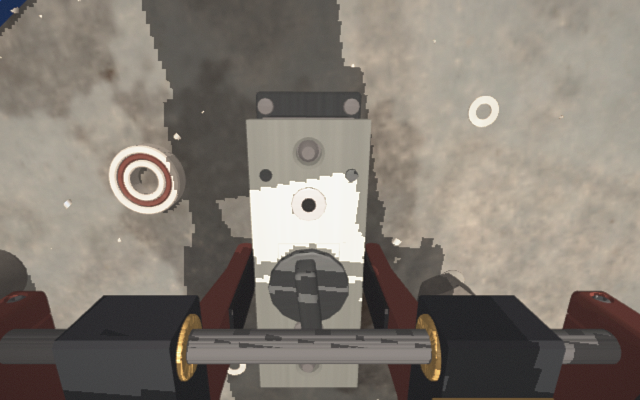

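The pin shows in the near hole at (309,152), the plate edges lie parallel to the base, and the descent was free. The plate is seated at TCP z 0.2258. Now I release it, rise, grip the wing aligned with the plate and push.

Run:
```python
from h import *
x,y=.5117,.1728
r.let_go(); r.servo_line([x,y,.254],speed=.08)
f0=np.array(r.sense()['contact_force']); r.grab(25)
q=r.sense();print(q['opening'],q['gripper_force'],q['torque'],q['orientation'])
for z in[.250,.247,.245,.243,.2415]:
    r.servo_line([x,y,z],speed=.04); q=r.sense(); f=np.array(q['contact_force'])-f0
    print(z,q['tcp_pos'].round(4),f.round(1),np.array(q['torque']).round(2))
    if f[2]>30: break
print(q['clock'])
```

```text
0.008522522079962873 24.98607248067856 [ 0.11200741 -0.05551926  0.01933057] [ 1.79994918e+02  9.81743181e-03 -1.74899654e+02]
0.25 [0.5118 0.1728 0.2503] [0.6 0.8 5.2] [0.04 0.19 0.01]
0.247 [0.5118 0.1728 0.2473] [0.4 0.1 6. ] [0.   0.27 0.03]
0.245 [0.5118 0.1728 0.2455] [0.3 0.2 6.3] [0.01 0.2  0.01]
0.243 [0.5118 0.1728 0.2436] [-0.4 -0.3  7. ] [-0.03  0.33 -0.02]
0.2415 [0.5118 0.1728 0.2422] [-0.8 -0.9  6.8] [0.01 0.33 0.03]
22.9167
```

Run:
```python
from h import *
x,y=.5117,.1728
f0=-.3
for z in[.2407,.240,.2393]:
    r.servo_line([x,y,z],speed=.03); q=r.sense(); print(z,q['tcp_pos'][2].round(4),np.array(q['contact_force']).round(1))
    if q['contact_force'][2]>14: break
for a in[25,50,70,76,79]:
    r.servo_line([x,y,z],[180,0,185.1-a],speed=.03); q=r.sense()
    print(a,q['orientation'][2].round(2),np.array(q['contact_force']).round(1),np.array(q['torque']).round(2),q['tcp_pos'].round(4),q['clock'])
    if abs(q['torque'][2])>.8: break
```

```text
0.2407 0.2419 [-2.9 -0.2  8.5]
0.24 0.2419 [-4.1 -0.9 11.1]
0.2393 0.2418 [-5.  -1.4 14. ]
25 160.1 [-5.  -0.6 14.1] [-0.12  1.04 -0.02] [0.5117 0.173  0.2418] 24.25
50 135.1 [-4.5  0.5 14.1] [0.03 0.94 0.  ] [0.5118 0.1731 0.2418] 24.8333
70 115.11 [-3.4  0.8 12.6] [ 0.11  0.78 -0.02] [0.5119 0.1732 0.2418] 25.3333
76 109.09 [-3.4 -0.6 13.4] [ 0.09  0.74 -0.05] [0.5119 0.1733 0.2419] 25.5917
79 106.13 [-3.9  0.6 12.7] [0.11 0.72 0.29] [0.512  0.1733 0.2418] 25.8417
```

The stop has been felt both in depth (TCP z holds at 0.2418) and in turn (moment jumps at 79°). I'll release, back away and check.

Run:
```python
from h import *
x,y=.512,.1733
r.let_go(); r.wait(.2); r.servo_line([x,y,.33],speed=.12)
r.reach([x,y-.08,.40],[180,0,95]); r.wait(.3)
w=snap('wrist','w7.png')
f=cv2.imread('pics/w7.png')[0:240,160:480]
cv2.imwrite('pics/c7.png',cv2.resize((255*(f/255.)**.6).astype(np.uint8),(800,600),interpolation=cv2.INTER_CUBIC))
c,s=np.cos(np.radians(5.1)),np.sin(np.radians(5.1))
for n,X in[('wing top in',(.5117,.1728,.0750)),('out',(.5117,.1728,.0845)),('hole-',(.5117-.06*c,.1728-.06*s,.052)),('hole+',(.5117+.06*c,.1728+.06*s,.052))]:
    u,v=proj(w,X);print(n,(u-160)*2.5,v*2.5)
q=r.sense();print(q['clock'],q['contact_force'])
```

```text
wing top in 393.661819894822 269.4564258763497
out 394.31565291065556 269.7559764865978
hole- 232.4946969682756 268.81386123784523
hole+ 552.1477353500566 268.792511321088
29.075 [-0.03248421  0.46483621 -0.04924579]
```

View pics/c7.png

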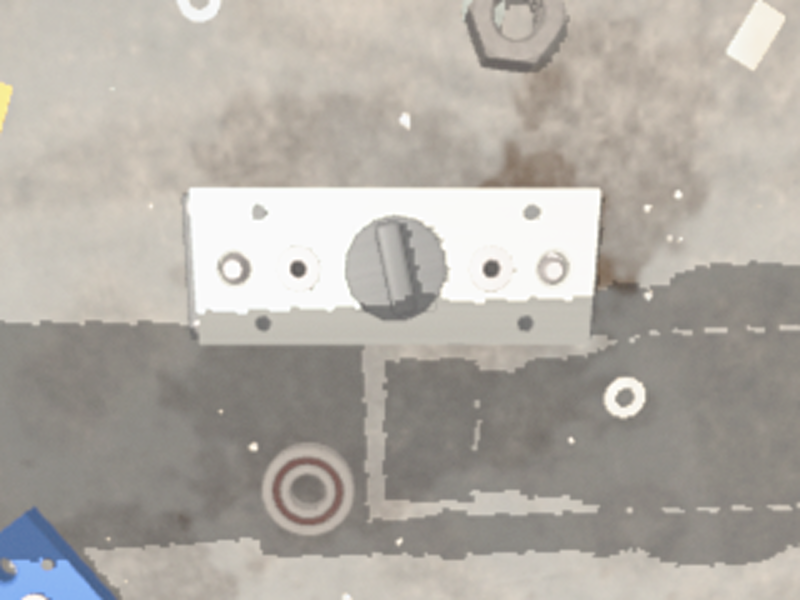

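The crop shows pins inside both holes at (233,268) and (553,268). The wing is turned about 78° across the plate. The disc's apparent size, 99 px, fits the in position. The bearing and nut are undisturbed. I'll hand in.

```bash
python3 -c "
from station import r
print(r.hand_in())"
```

```text
the job is handed in; nothing more can be done
None
```

The job is handed in: the plate sits on both pins, and the knob was pushed fully in, turned clockwise to its stop and let go. The last picture, at about 29 s, showed both pins in their holes and the wing still turned about 78°.

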